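# Close the soldering fixture: fold the hold-down flap and tuck it under the lip

## Robot

A 6-joint arm with a two-finger parallel gripper is mounted at the origin on the work surface. World frame = base frame: x ahead of the robot, y to its left, z up, the work surface at z = 0. Lengths are in m, angles in rad, forces in N, time in s.
With the tool pointing down it reaches from about 0.275 to 0.75 m from the base axis. Payload 10.2 kg.
Tool frame: the origin (TCP) lies midway between the tips of the shut fingers; the grasp point (between the pads) lies 19 mm behind it (env.hold_point_z is the distance from the TCP to the grasp point, in m); x points along the fingers, z is the direction in which the jaws open and shut, and the axes are right-handed (so a half turn about x gives the same grasp; the last joint's range is limited). The gripper opens to 85 mm and grips with 20 to 120 N. Pads are 22 mm wide; open, the fingers measure 114 mm over their backs; the gripper's body (76 mm by 85 mm) begins 54 mm behind the grasp point. The pads swing forward as they close: fully open they stand 13 mm farther back than shut.
Start: joints at [0.916, 0.313, 1.498, -0, 1.331, -0.223], TCP at [0.22, 0.477, 0.231] pointing down, gripper open.
Joint ranges: [-2.94, 2.94], [-0.97, 2.17], [0.19, 2.56], [-1.23, 4.37], [0.02, 3.11], [-2.88, 2.88]. Speed limits (rad/s): [2.39, 2.39, 3.01, 3.14, 3.14, 3.14].

## Interface

Orientations are given as a unit quaternion [x, y, z, w].
In Python, from bench import env, kinematics, monitor, eyes, job gives the robot as it stands. The module is installed in compiled form; this text tells all that it offers. Calls block until the motion is done:
- env.reach(position, orientation): joint-space move of the TCP to a pose.
- env.movel(position, velocity=0.15, frame=None, guard=None): straight line of the TCP; frame=None keeps the orientation; velocity is the mean speed in m/s. With guard (N) it stops when the force on the tool has changed by that much, and returns True; else False.
- env.set_joints(angles): joint-space move.
- env.release() and env.close_gripper(effort=None): open the fingers fully, or close them until they stop; effort is the grip in N (None keeps the last).
- env.hold(seconds).
- kinematics.ik(position, orientation): joint angles nearest the present ones, or None.
- monitor.sense(): the state.
- eyes.grab_frame(name): name is "scene" or "top" or "wrist"; returns a dict with "frame" (400x640x3 uint8, red, green, blue), "mtx" (3x3 intrinsics, pixels), "k1" (the pictures are not rectified: a ray, as slopes to the right and down, at radius r is drawn at 1 + k1 r^2 times it, then the intrinsics apply), "view" (4x4, takes a point from world to camera coordinates). Camera axes: x right, y down, z forward; pixel columns grow to the right and rows downward; lengths in m; the calibration is good to about 2 mm. A picture is of the moment at which its call begins. There is no depth.
A pose or a line that the arm cannot do raises env.MotionError and nothing moves.
- job.hand_in(): hands the job in, once; it reports no verdict.
The state is a dict: "clock": time; "joints": joint angles; "qvel": joint speeds; "joint_efforts": joint torques, N m; "position": TCP position; "ee_rot": TCP orientation; "contact_force": force on the tool from outside, world axes, zero at the start; "ft_torque": the same for the moment, N m; "finger_gap": opening from 0.0 (shut) to 1.0 (fully open).
Only numpy, scipy, OpenCV 4.12 (cv2) and the standard library are available. Lean on these libraries where they do the work, as an engineer would, in place of code of your own. Each camera call takes 0.05 s, during which the arm holds its last target. There are 200 camera calls.

## Task

Close the soldering fixture on the bench: push the standing orange hold-down flap over from behind until it lies flat above the circuit board, then keep it lightly pressed down and slide it forward by its black thumb step, as far as it goes, so that its front edge is tucked beneath the steel lip and stays down when you let go. Push only on the outside of the flap and gently: do not grip it or touch the black rubber pad on its inner face. Leave the circuit board in its nest, and the spare board, the flux bottle and the brush, where they are.

Things in the scene. Friction and masses are not known exactly. Their poses are not given: they have to be found in the camera images.
- fixture: Soldering fixture, bolted to the bench: blue base plate 180 (x) x 130 (y) x 12 mm. Origin: centre of its underside, on the bench; +x runs from hinge end to lip end (the way the flap folds and slides; roughly the robot's left, varying widely), z up. In this frame (mm) the flap's hinge axis lies along y at x = -60 + carriage value, z = 34. Board nest at x = 11, its sides 29 high.
- flap (a joint): Hinge of the orange flap, rad: 0 = flat (hard stop), 1.57 = upright, 2.2 most; 1.3 to 2.0 at the start (more = leaning away from the lip). A weak spring (about 0.5 N at the front edge) reopens it if let go untucked; tucked, it rises 0.03 rad to rest against the lip. The flap is 4 mm thick, 98 wide (y), 110 from hinge axis to front edge; flat, its top is 36 mm above the bench.
- carriage (a joint): Slide of the aluminium hinge block that carries the flap along the fixture's +x, m: 0 = back (start 0 to 0.002), 0.020 = fully forward (hard stop). About 3 N of friction; stays where left. At 0 the flat flap's front edge is 6 mm short of the lip, at 0.020 it is 14 mm beneath it. Above 0.006 a raised flap no longer folds past the lip.
- thumb_step (a point): Foot of the upright face of the black thumb step on the flap's outer face, middle of its width, 69 mm from the hinge axis. The face is 70 mm wide, 9 mm high and looks towards the hinge: a fingertip on the bare flap between hinge and step can push it forward. A ramp falls from it to the front. x runs along the flap from hinge to front edge, z out of the outer face (up when flat).
- flap_edge (a point): Middle of the flap's front edge, 110 mm from the hinge axis, half-way through its 4 mm thickness.
- lip_edge (a point): Lower edge of the steel lip's free side, towards the hinge, middle of its width, 39 mm above the bench. The lip is a solid fixed plate 28 (x) x 110 (y) x 5 mm, from x = 56 to 84 mm in the fixture's frame, top 44 mm above the bench; a flap let down on top of it is not tucked.
- pad: Black rubber pad 74 x 94 x 3 mm on the flap's inner face (the face towards the lip and the board). Not to be touched by the robot. Origin: its centre.
- board: Green circuit board 72 x 60 x 2 mm with parts up to 12 mm high, loose in the fixture's nest below the flap; origin at the centre of its underside, 12 mm above the bench. To stay in the nest.
- spare_board: Green circuit board 80 x 60 x 2 mm with parts up to 12 mm high, loose on the bench beside the fixture; origin at the centre of its underside.
- flux_bottle: White bottle, 36 mm in diameter, 80 mm high, red cap, upright on the bench beside the fixture; origin at the centre of its underside.
- brush: Small blue-handled brush, 150 mm long, lying on the bench beyond the lip end of the fixture, lengthwise along its own x (bristles at +x), 20 mm high; origin at the middle of its underside.
Things that resemble listed ones, but are neither listed nor needed, are in the scene too. There is more than one size of the fixture; the one meant has the size given above.

How it is judged:
By the outcome, as a careful person would: the job done as asked, in the order asked, and still so for the second after the job is handed in, with the robot touching nothing.
It also fails if it takes over 40 s, if anything falls off the work surface, if the arm or the gripper's body presses on something with over 40 N, if the wrist force passes 120 N, or if a joint passes its speed limit or range.

## Working session

There is one attempt and no reset: what is moved stays moved. The work goes in short steps, each a Python script; the robot and the scene stay as the last script left them, time stands still between calls to the robot, and variables do not carry over. Pictures are saved under pics/ and viewed, about 8 in all and at most 12, crops included, and the job is handed in when it is done.

```bash
mkdir -p pics; cat > h.py <<'E'
import numpy as np, cv2
from bench import env, kinematics, monitor, eyes, job
def grab(n,tag):
    f=eyes.grab_frame(n); np.savez('pics/%s.npz'%tag,**{k:np.array(v) for k,v in f.items()})
    cv2.imwrite('pics/%s.png'%tag,f['frame'][:,:,::-1]); return f
def load(tag): return dict(np.load('pics/%s.npz'%tag))
def ray(f,u,v):
    k=float(f['k1']); d=cv2.undistortPoints(np.array([[[u,v]]],float),f['mtx'],np.array([k,0,0,0.]))[0,0]
    V=f['view']; R=V[:3,:3]; return -R.T@V[:3,3], R.T@np.array([d[0],d[1],1])
def onz(f,u,v,z):
    o,d=ray(f,u,v); return o+d*(z-o[2])/d[2]
def proj(f,p):
    V=f['view']; c=V[:3,:3]@np.asarray(p)+V[:3,3]; x=c[:2]/c[2]; x=x*(1+float(f['k1'])*(x@x)); return (f['mtx']@np.r_[x,1])[:2]
E
python3 - <<'E'
from h import *
a=grab('scene','s0');b=grab('top','t0')
for f in(a,b):
    o,d=ray(f,320,200);print(o,d,f['k1'])
s=monitor.sense();print(s['clock'],s['position'],s['ee_rot'])
E
```

```text
[ 1.29182699 -0.37679806  0.60007954] [-0.7300418   0.35835002 -0.58232579] 0.006686313698725886
[ 0.37971626 -0.0275895   0.93508487] [ 0.18506957 -0.00338859 -0.98292533] -0.1078508589064202
0.1 [0.2195886  0.47663268 0.23080729] [-0.38143206  0.59586731  0.38114311  0.59513163]
```

View pics/s0.png

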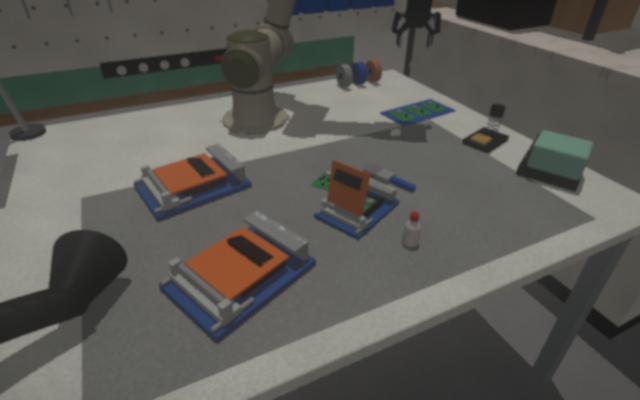

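View pics/t0.png

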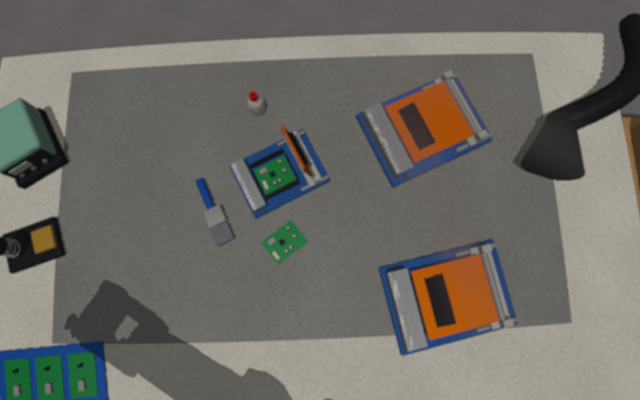

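The top view shows the open fixture at about (280,173), with its lip at (248,187) and its hinge to the right. The bottle is at (256,103), the spare board at (285,241) and the brush at (214,212). I'll fit the base and zoom in.

```bash
python3 - <<'E'
from h import *
b=load('t0');a=load('s0')
h=cv2.cvtColor(b['frame'],cv2.COLOR_RGB2HSV)
m=cv2.inRange(h,(105,110,40),(125,255,255)); m[:, :225]=0;m[:,340:]=0;m[:110]=0;m[235:]=0
pts=np.argwhere(m)[:,::-1]
W=np.array([onz(b,u,v,0.012)[:2] for u,v in pts],np.float32)
r=cv2.minAreaRect(W);print(r,cv2.boxPoints(r),len(pts))
def up(f,x0,y0,x1,y1): return cv2.resize(f['frame'][y0:y1,x0:x1],None,fx=5,fy=5,interpolation=cv2.INTER_CUBIC)
A=up(b,220,90,340,210);B=up(a,300,140,420,250)
cv2.imwrite('pics/c0.png',A[:,:,::-1]);cv2.imwrite('pics/c1.png',B[:,:,::-1])
E
```

```text
((0.6163532137870789, 0.053696662187576294), (0.1280020773410797, 0.1777285784482956), 25.174118041992188) [[ 5.2063078e-01  1.0689640e-01]
 [ 5.9623128e-01 -5.3951390e-02]
 [ 7.1207565e-01  4.9692392e-04]
 [ 6.3647515e-01  1.6134471e-01]] 1591
```

View pics/c0.png

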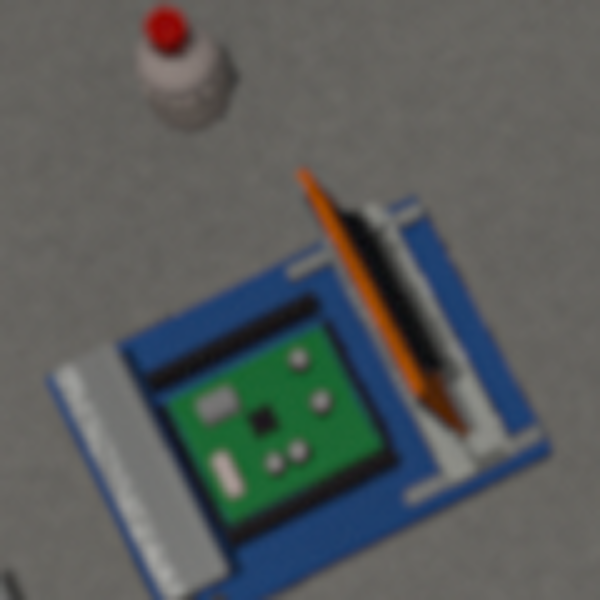

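View pics/c1.png

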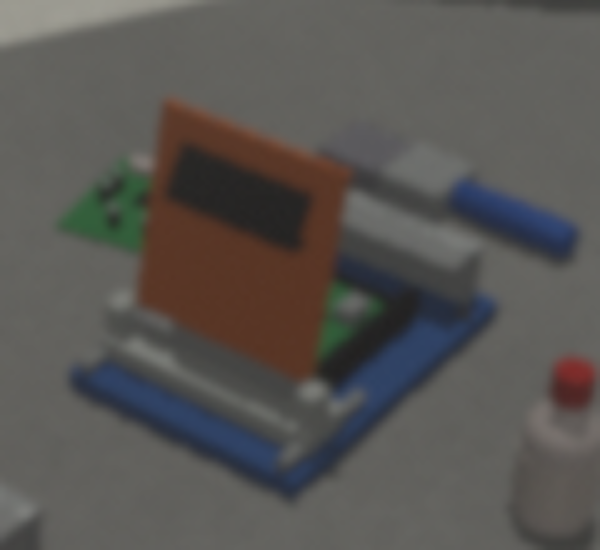

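The base measures 178 x 128 mm, so this is the right fixture. Next I'll triangulate the flap's top corners and hinge.

```bash
cat >> h.py <<'E'
X=np.array([-0.4255,0.905,0]);X/=np.linalg.norm(X);Y=np.cross([0,0,1],X);C=np.array([0.6164,0.0537,0])
def w(x,y,z): return C+X*x/1000+Y*y/1000+np.array([0,0,z/1000])
def fx(p): d=np.asarray(p)-C; return np.array([d@X,d@Y,d[2]])*1000
def tri(f,p,g,q):
    o,d=ray(f,*p);O,D=ray(g,*q); s=np.linalg.lstsq(np.c_[d,-D],O-o,rcond=None)[0]
    a=o+s[0]*d;b=O+s[1]*D; return (a+b)/2,np.linalg.norm(a-b)*1000
from scipy.spatial.transform import Rotation as R
def quat(s=1): # tool x down, z along s*Y
    z=s*Y; x=np.array([0,0,-1.]); return R.from_matrix(np.c_[x,np.cross(z,x),z]).as_quat()
E
python3 - <<'E'
from h import *
a=load('s0');b=load('t0')
T=lambda u,v:(220+u/5-.4,90+v/5-.4); S=lambda u,v:(300+u/5-.4,140+v/5-.4)
for n,s,t in [('far',(350,175),(303,172)),('near',(168,100),(425,388))]:
    p,e=tri(a,S(*s),b,T(*t));print(n,fx(p),e)
# fixture checks: lip top corners z=44, base corners
for n,q,z in [('lip',(125,345),44),('lip',(235,565),44),('lipback',(50,378),44),('corner',(418,198),12),('corner',(550,450),12)]:
    print(n,fx(onz(b,*T(*q),z/1000)))
for n,q in [('corner',(75,375)),('corner',(290,490)),('corner',(493,300))]: print('scene',n,fx(onz(a,*S(*q),.012)))
for th in (1.3,1.57,1.8): print(th,[ (proj(b,w(-60+110*np.cos(th),y,34+110*np.sin(th)))-[220,90])*5 for y in(-49,49)],[ (proj(a,w(-60+110*np.cos(th),y,34+110*np.sin(th)))-[300,140])*5 for y in(-49,49)])
for s in(1,-1):
  for p in [(-105,0,140),(-80,0,60),(20,0,40)]: print(s,kinematics.ik(w(*p),quat(s)))
E
```

```text
far [-39.13143815 -50.2468964  141.0813184 ] 2.051931963621914
near [-40.90511521  46.19428283 143.14085481] 3.463897063903667
lip [ 51.71013704 -52.17273432  44.        ]
lip [51.84220248 52.75097374 44.        ]
lipback [ 85.63008349 -53.91969752  44.        ]
corner [-89.82553077 -63.65666089  12.        ]
corner [-88.19789987  63.13555386  12.        ]
scene corner [-89.72999751  57.96336485  12.        ]
scene corner [-93.64815487 -67.13953897  12.        ]
scene corner [ 88.18253059 -63.72453801  12.        ]
1.3 [array([279.97515046, 182.53685594]), array([397.47626084, 405.4992719 ])] [array([354.00111721, 166.40906407]), array([170.97612959,  93.72734174])]
1.57 [array([348.6733835 , 144.62719431]), array([468.0487846 , 366.97423385])] [array([316.10176547, 187.03914031]), array([130.93404746, 111.4904588 ])]
1.8 [array([408.31584331, 118.45883617]), array([528.39894682, 338.7520519 ])] [array([281.32905621, 218.4368804 ]), array([ 95.13350109, 139.85410366])]
1 [-2.38922738e-01  6.90775300e-01  1.15182034e+00 -4.44089210e-16
  1.29899702e+00  2.46317328e+00]
1 [-2.08431783e-01  7.49126024e-01  1.26986276e+00 -4.44089210e-16
  1.12260387e+00  2.49366424e+00]
1 [-7.35912056e-02  7.00427306e-01  1.42210255e+00 -4.44089210e-16
  1.01906280e+00  2.62850481e+00]
-1 [-2.38922738e-01  6.90775300e-01  1.15182034e+00 -4.44089210e-16
  1.29899702e+00 -6.78419373e-01]
-1 [-2.08431783e-01  7.49126024e-01  1.26986276e+00 -4.44089210e-16
  1.12260387e+00 -6.47928419e-01]
-1 [-7.35912056e-02  7.00427306e-01  1.42210255e+00 -4.44089210e-16
  1.01906280e+00 -5.13087841e-01]
```

The flap is at θ ≈ 1.38, leaning slightly forward, and both views agree with the fixture frame to within about 3 mm. I'll approach from behind and fold it along an arc.

```bash
python3 - <<'E'
from h import *
q=quat(-1)
env.close_gripper(20)
env.reach(w(-110,0,200),q)
env.movel(w(-106,0,92),0.15,guard=10)
def st(n):
    s=monitor.sense();f=s['contact_force'];print(n,round(s['clock'],2),fx(s['position']).round(1),np.round([f@X,f@Y,f[2]],1))
st('behind')
for th in np.linspace(1.5,0.25,9):
    r=55
    c=np.array([-60+r*np.cos(th)-2*np.sin(th),34+r*np.sin(th)+2*np.cos(th)])
    g=env.movel(w(c[0]-11,0,c[1]),0.06,guard=8); st(round(th,2))
    if g: print('GUARD');break
grab('scene','s1');grab('top','t1')
a=load('s1')['frame'][130:250,290:430];b=load('t1')['frame'][90:210,220:360]
cv2.imwrite('pics/c2.png',cv2.resize(np.hstack([a,b]),None,fx=2.8,fy=2.8,interpolation=cv2.INTER_CUBIC)[:,:,::-1])
E
```

```text
behind 4.17 [-106.3   -0.5   93.2] [-0.   0.4  0.3]
1.5 4.93 [-69.3  -0.1  89.1] [-1.7  0.  -0.8]
1.34 5.22 [-60.2   0.   88. ] [-0.5  0.3  0.9]
1.19 5.52 [-51.8   0.   85.6] [-0.4  0.3  0. ]
1.03 5.81 [-44.   0.  82.] [-0.   1.  -0.9]
0.88 6.1 [-36.8   0.1  77.2] [-0.2 -0.9 -0.3]
0.72 6.39 [-30.5   0.2  71.3] [-0.6 -1.3  0.6]
0.56 6.68 [-25.2   0.2  64.6] [-0.6  0.4 -0.2]
0.41 6.97 [-20.9   0.2  57.1] [-0.2  0.  -0.3]
0.25 7.27 [-17.9   0.2  49. ] [ 0.6 -0.1  0.1]
```

View pics/c2.png

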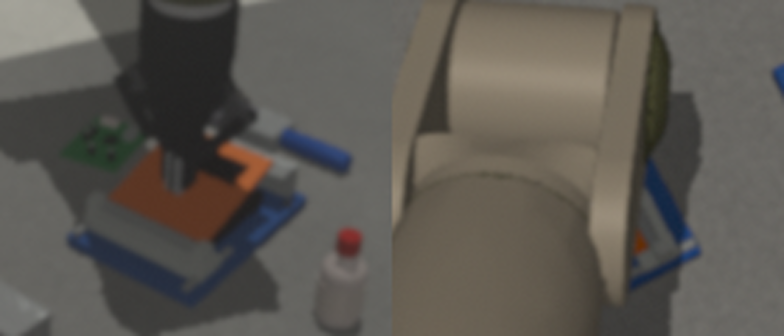

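The scene view shows the finger on the bare flap behind the step, with the flap at about 0.25 rad and its front edge below the lip line. I'll press it flat with a guard, then slide it.

```bash
python3 - <<'E'
from h import *
def st(n):
    s=monitor.sense();f=s['contact_force'];print(n,round(s['clock'],2),fx(s['position']).round(1),np.round([f@X,f@Y,f[2]],1));return s
env.movel(w(-16.5,0,40),0.05,guard=8);st('a')
g=env.movel(w(-16,0,31),0.01,guard=3.5);s=st(('down',g))
env.hold(0.2);s=st('hold')
if g:
  z=fx(s['position'])[2]; x=fx(s['position'])[0]
  for i in range(12):
    x+=4
    g=env.movel(w(x,0,z),0.02,guard=9); s=st(('slide',g))
    if g: break
grab('scene','s2')
a=load('s2')['frame'][130:250,290:430]
cv2.imwrite('pics/c3.png',cv2.resize(a,None,fx=5,fy=5,interpolation=cv2.INTER_CUBIC)[:,:,::-1])
E
```

```text
a 7.71 [-16.3   0.2  39.5] [ 0.1 -0.3  0.3]
('down', True) 8.25 [-16.3  -0.1  36. ] [1.  1.5 5.1]
hold 8.45 [-16.3  -0.1  36. ] [0.7 0.8 5.5]
('slide', False) 8.79 [-12.   -0.1  36. ] [ 1.3 -0.2  2.4]
('slide', False) 9.14 [-8.  -0.1 36. ] [-0.   0.2  3.5]
('slide', False) 9.49 [-4. -0. 36.] [ 0.4 -1.2  3.2]
('slide', False) 9.84 [ 0. -0. 36.] [0.1 0.6 3.6]
('slide', False) 10.19 [ 3.9 -0.  36. ] [-0.3  0.2  3.7]
('slide', False) 10.54 [ 8.1  0.  36. ] [ 0.2 -0.1  3.7]
('slide', False) 10.89 [12.1 -0.  36. ] [-0.6  0.5  4.5]
('slide', False) 11.24 [16.1 -0.  35.9] [-0.5  0.3  4.1]
('slide', True) 11.49 [18.3 -0.1 36. ] [-1.6  0.9  2.4]
```

View pics/c3.png

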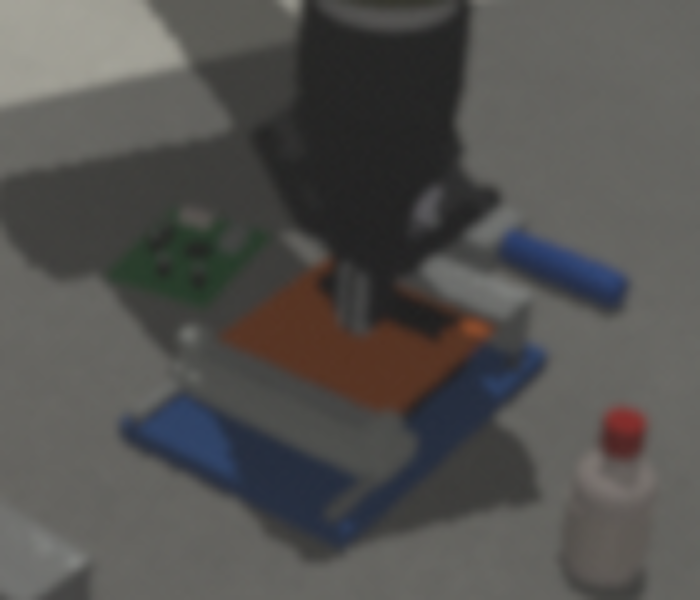

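The guard tripped at x = 18.3 mm, where the full 20 mm of travel was predicted (18). I'll confirm with one firmer push, then lift off and check.

```bash
python3 - <<'E'
from h import *
def st(n):
    s=monitor.sense();f=s['contact_force'];print(n,round(s['clock'],2),fx(s['position']).round(1),np.round([f@X,f@Y,f[2]],1));return s
z=fx(monitor.sense()['position'])[2]
g=env.movel(w(23.5,0,35.9),0.01,guard=12);st(g)
env.hold(0.2);st('h')
p=fx(monitor.sense()['position'])
env.movel(w(p[0]-0.7,0,p[2]+1.5),0.02);st('off')
env.movel(w(p[0]-4,0,p[2]+6),0.03)
env.movel(w(p[0]-10,0,160),0.2)
env.reach(w(-20,330,230),quat(-1));st('away')
env.hold(0.5)
a=grab('scene','s3')['frame'][130:250,290:430];b=grab('top','t3')['frame'][90:230,200:340]
cv2.imwrite('pics/c4.png',cv2.resize(np.hstack([cv2.resize(a,(163,140)),b]),None,fx=2.6,fy=2.6,interpolation=cv2.INTER_CUBIC)[:,:,::-1])
cv2.imwrite('pics/c5.png',cv2.resize(b[30:140,20:140],None,fx=5,fy=5,interpolation=cv2.INTER_CUBIC)[:,:,::-1])
E
```

```text
True 11.89 [18.3 -0.1 36. ] [-1.9  0.3  1.5]
h 12.09 [18.3 -0.1 36. ] [-0.5  0.3  2.4]
off 12.34 [17.9  0.2 37.3] [-0.7  0.7  1.7]
away 14.69 [-20.3 329.5 229.9] [-0.6  0.2  0.1]
```

View pics/c4.png

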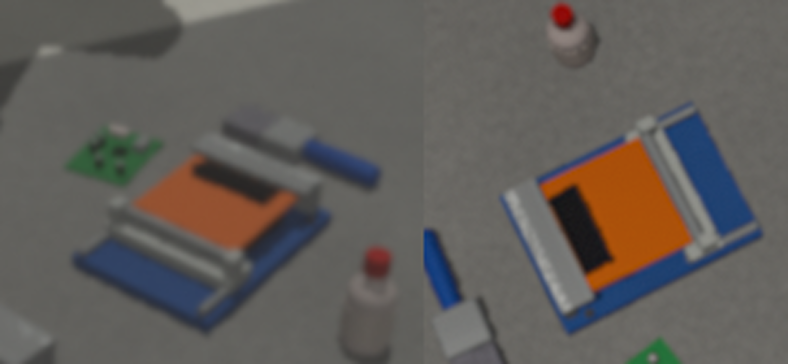

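The flap lies tucked under the lip in both views. I'll run a numeric check of the step position and the bystander objects, then hand in.

```bash
python3 - <<'E'
from h import *
b=load('t3');a=load('t0')
print('step top-edge (expect x~29):',fx(onz(b,265.3,176.3,.046)))
for n,(x0,y0,x1,y1),lo,hi in [('spare',(255,213,315,270),(40,80,30),(80,255,255)),('cap',(240,85,270,110),(0,120,80),(10,255,255)),('brush',(190,170,222,212),(105,110,40),(125,255,255))]:
    print(n,[np.argwhere(cv2.inRange(cv2.cvtColor(f['frame'][y0:y1,x0:x1],cv2.COLOR_RGB2HSV),lo,hi)).mean(0).round(2) for f in(a,b)])
h=cv2.cvtColor(b['frame'],cv2.COLOR_RGB2HSV); m=cv2.inRange(h,(3,150,80),(20,255,255));m[:,:225]=0;m[:,335:]=0;m[:110]=0;m[235:]=0
P=np.array([fx(onz(b,u,v,.036))[:2] for v,u in np.argwhere(m)]);print('orange x,y range',P.min(0),P.max(0))
E
```

```text
step top-edge (expect x~29): [29.97651476  2.58223283 46.        ]
spare [array([28.25, 29.77]), array([28.23, 29.81])]
cap [array([10.18, 12.79]), array([10.18, 12.79])]
brush [array([22.78, 14.69]), array([22.83, 14.67])]
orange x,y range [-33.61431126 -49.78450738] [54.4275719 47.6198245]
```

```bash
python3 -c "
from h import *
print(monitor.sense()['clock']);job.hand_in()"
```

```text
15.2917
the job is handed in; nothing more can be done
```

The fixture is closed: the flap's front edge is tucked under the steel lip and stayed down after I let go. I handed the job in at about 15.3 s, with the arm clear.

**What I did:** I folded the flap over from behind with the shut fingertips on its outer face, then pressed it flat with about 2.5–5.5 N. I slid it forward by the thumb step to the hard stop. A second, firmer push, guarded at 12 N, moved it no further.

**Last checks:**
- **Slide:** the thumb step measured x ≈ 30 mm in the fixture's frame, against 29 mm expected at full travel. That agrees within the 2–3 mm measuring accuracy.
- **Flap:** about 0.5 s after release, with the arm clear, both camera views showed it flat and running under the lip.
- **Surroundings:** the spare board, flux bottle and brush moved less than 0.1 pixel.
- **Not checked:** the circuit board is hidden under the closed flap, so I could not see it afterwards. Nothing in the forces suggested it was touched.

No check failed or disagreed.

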